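# Level the pulley balancing stand with a wedge and lock its clamp screw

## Task

The small balancing stand on the bench is not level: push the tapered wooden wedge, thin end first, under the low front corner of its deck (the open corner in front of the clamp) until the bubble of the spirit level on the deck sits between its two lines. Leave the wedge there and then screw the knurled clamp screw clockwise, regripping as often as needed, until it is fully home. Leave the spray can beside the stand and the capped jar in front of it standing where they are.

Things in the scene. Friction and masses are not known exactly. Their poses are not given: they have to be found in the camera images.
- stand: Grey cast balancing stand, fixed to the bench, 180 x 220 mm. Origin under its centre, z up, 0 to 6 mm below the bench top (z = 0), as its feet vary. -x: the open front, where the wedge goes in along +x; hinge rail on the +y side (34 mm high, 30 mm wide, centred on y = +88 mm); clamp on the -y side (post 60 x 32 mm, 86 mm high, centred on x = 20, y = -114 mm).
- slot (a point): Point below the deck's front edge on the line of the wedge (stand frame x = -80, y = -60 mm, z = 0); axes as the stand's: the wedge goes in along +x through here. The way in is open for 30 mm either side of this line, and the bench under the deck is clear for 140 mm along it.
- deck_corner (a point): Underside of the aluminium deck at its front edge over the slot (axes as the deck's). Deck 160 (x) x 165 (y) x 8 mm, hinged along x at stand y = +85 mm; level, its underside is 23 mm above the stand's origin. At the start this point hangs 9.4 mm lower, 7 to 14 mm above the bench. It lifts up to 6 mm past level, falls back by its weight and presses on the wedge with about 6 N.
- pulley (a point): Centre of a dark grooved pulley (74 mm diameter, axis along the stand's x) on a steel shaft 96 mm long, on two supports on the deck: about x = -32, y = +40, z = 78 mm in the stand's frame. An obstacle, part of the deck.
- level_mid (a point): Centre of the vial (yellow-green, two black lines 17 mm apart) of a spirit level, an aluminium bar 22 x 130 x 16 mm fixed on the deck along y; axes as the deck's, y along the vial towards the hinge.
- bubble_mid (a point): Middle of the white bubble, 12 mm long. It runs along y of level_mid, 0.215 mm for each mrad of tilt, towards the high side: at the start about +14 mm (towards the hinge), 0 when the deck is level, negative when the wedge is in too far. Between the lines means within 2.5 mm of level_mid.
- wedge: The loose tapered wooden wedge, 150 mm long, 28 mm wide, 0.09 kg, lying flat. Origin: centre of its underside; its thin end (toe, 3 mm thick) is at +x, its thick end (heel, 33 mm high, upright end face) at -x; the top slopes evenly, 1 in 5; the sides are flat and parallel. About 65 to 105 mm of it must go under the deck.
- wedge_toe (a point): Middle of the lower edge of the wedge's thin end (75 mm along +x of the wedge).
- batten: A plain wooden batten of the same wood, length and width as the wedge but flat, 18 mm high everywhere; not needed. Origin: centre of its underside, x along it.
- clamp_screw (a joint): Turn of the clamp screw in rad; grows as it is screwed clockwise seen from above; 11.0 is fully home (a hard stop), at the start it is at 1.4 to 4.2, so 1.1 to 1.5 turns are needed. It sinks 5 mm a turn. It turns stiffly (0.05 N m) and stays where it is left.
- clamp_head (a point): Middle of the knurled steel head of the clamp screw: an upright cylinder of 34 mm diameter and 26 mm height (13 mm above and below this point), free all round. It is 107 mm above the stand's origin when home, 5 to 8 mm higher at the start. The clamp arm below it (44 mm wide) has its top 21 mm below this point when home. z up; x, y turn with the screw.
- jar: Capped jar, 68 mm diameter, 90 mm tall, standing in front of the stand, about 110 mm to the +y side of the line of the wedge. Origin: centre of its underside.
- can: White spray can, 52 mm diameter, 150 mm tall, standing at the clamp's side of the stand about 120 mm from the clamp screw. Origin: centre of its underside.

How it is judged (in metres and radians):
On the way, in this order (a step that is already met when the one before it is completed fails the run):
1. the wedge is under the low corner and the bubble is between its lines (y of bubble_mid in the frame of level_mid between -0.0025 and 0.0025 m and x of wedge_toe in the frame of stand above -0.05 m and y of wedge_toe in the frame of stand between -0.095 and -0.025 m and angle between wedge's own z axis and vertical below 0.12 rad), for 0.3 s.
2. the clamp screw is home, with the deck still level (value of joint clamp_screw above 10.6 rad and y of bubble_mid in the frame of level_mid between -0.0025 and 0.0025 m), for 0.2 s.
At the end, for the whole second after the job is handed in: The bubble is within 2.5 mm of the vial's middle; the wedge lies at rest and flat (0.12 rad), its toe at least 30 mm in under the deck and within 35 mm of the slot's line; the clamp screw is at 10.6 rad or more (home is 11.0); the spray can and the jar stand upright (all of step 2 and x of wedge_toe in the frame of stand above -0.05 m and y of wedge_toe in the frame of stand between -0.095 and -0.025 m and angle between wedge's own z axis and vertical below 0.12 rad and linear speed of wedge below 0.01 m/s and angle between each of can, jar's own z axis and vertical below 0.2 rad); the robot touches nothing.
It fails at once if the spray can or the jar is knocked over or moved more than 40 mm (distance of any of can, jar from where it was at the start of the episode above 0.04 m or angle between any of can, jar's own z axis and vertical above 0.5 rad).
It also fails if it takes over 72 s, if anything falls off the work surface, if the arm or the gripper's body presses on something with over 40 N, if the wrist force passes 120 N, or if a joint passes its speed limit or range.

## Robot

A 6-joint arm with a two-finger parallel gripper is mounted at the origin on the work surface. World frame = base frame: x ahead of the robot, y to its left, z up, the work surface at z = 0. Lengths are in mm, angles in degrees, forces in N, time in s.
With the tool pointing down it reaches from about 300 to 850 mm from the base axis. Payload 4.2 kg.
Tool frame: the origin (TCP) lies between the finger pads; the fingertips stand 22 mm ahead of it and the grasp point (between the pads) lies 3 mm ahead of it; z points along the fingers, y is the direction in which the jaws open and shut (so a half turn about z gives the same grasp; the last joint's range is limited). The gripper opens to 91 mm and grips with 3 to 60 N. Pads are 32 mm wide; open, the fingers measure 118 mm over their backs; the gripper's body (76 mm by 178 mm) begins 60 mm behind the grasp point.
Start: joints at [-64.458, 18.312, 89.639, -0, 72.044, -1.146], TCP at [258.259, -513.754, 235.976] pointing down, gripper open.
Joint ranges: [-177.97, 177.97], [-48.28, 115.42], [12.27, 149.76], [-77.06, 257.06], [2.81, 150.46], [-146.56, 146.56]. Speed limits (degrees/s): [147.25, 147.25, 180, 180, 180, 180].

## Interface

Orientations are given as [roll, pitch, yaw] about the fixed x, y, z axes, in that order (R = Rz(yaw) Ry(pitch) Rx(roll)).
In Python, from workcell import telemetry, cams, env gives the robot as it stands.
- The arm moves only by the shell command python3 -m inch 'ROWS' [FORCE]. ROWS is JSON, a list of rows, each an object of numbers: "x", "y", "z": the shift along the tool's x, y, z in cm; "yaw": the turn about the tool's z in units of 5 degrees (1.0 is 5 degrees); "gripper": the gripper's target within -1 to 1 (fully open at 1, half-way at 0, shut at -1). A call has 1 to 12 rows; each row shifts and turns the commanded pose from where the row before left it, along the tool's axes as they then stand; what a row does not reach is not made up. A row lasts 1/12 s, in which the tool goes at most 41.7 mm and 7.16 degrees, less where a joint would pass 70% of its speed; a pose out of reach is approached as far as the arm can. A call is refused whole if a number of a shift passes 4.17 or a number of a turn 1, either way. A call with a gripper value outside its range is refused whole. The fingers move at their own pace and stop on an object; FORCE is the grip in N (left out, the last holds). Time passes only in rows, so rows that do not move let the fingers close. It gives the time, the measured TCP pose, the force and the opening at its end, in the units of the state.
- telemetry.state(): the state, without advancing time (a new reading comes with each control period).
- cams.grab_frame(name): name is "side" or "top" or "wrist"; returns a dict with "pixels" (480x640x3 uint8, red, green, blue), "mtx" (3x3 intrinsics, pixels), "rvec" (rotation vector, rad) and "tvec" (3), from world to camera coordinates, as OpenCV has them. Camera axes: x right, y down, z forward; pixel columns grow to the right and rows downward; lengths in mm; the calibration is good to about 2 mm. A picture is of the moment at which its call begins. There is no depth.
- env.job_done(): hands the job in, once; it reports no verdict.
The state is a dict: "time_s": time; "qpos": joint angles; "qvel": joint speeds; "effort": joint torques, N m; "ee_pos": TCP position; "ee_rot": TCP orientation; "force": force on the tool from outside, world axes, zero at the start; "torque": the same for the moment, N m; "gripper_width": finger opening in mm.
Only numpy, scipy, OpenCV 4.12 (cv2) and the standard library are available. Lean on these libraries where they do the work, as an engineer would, in place of code of your own. Each camera call takes 0.05 s, during which the arm holds its last target. There are 200 camera calls.

## Working session

There is one attempt and no reset: what is moved stays moved. The work goes in short steps, Python scripts to look and compute and a shell command to move; the robot and the scene stay as the last step left them, time stands still between calls to the robot, and variables do not carry over. Pictures are saved under pics/ and viewed, about 8 in all and at most 12, crops included, and the job is handed in when it is done.

```bash
ls; mkdir -p pics
python3 - <<'E'
from workcell import telemetry, cams
import cv2,numpy as np,pickle
print(telemetry.state())
for n in ("side","top"):
    f=cams.grab_frame(n); pickle.dump(f,open(f"pics/{n}0.pkl","wb"))
    cv2.imwrite(f"pics/{n}0.png",f["pixels"][:,:,::-1])
    R=cv2.Rodrigues(np.array(f["rvec"],float))[0]; print(n,-R.T@np.array(f["tvec"]).ravel(),f["mtx"])
E
```

```text
pics
{'time_s': 0.0, 'qpos': array([-6.44592454e+01,  1.83515342e+01,  8.97065892e+01, -3.25517864e-04,
        7.20433410e+01, -1.14458663e+00]), 'qvel': array([ 0.09666328, -0.01888029, -0.07185414, -0.01990127,  0.06770694,
       -0.10184336]), 'effort': array([-2.39941408e-03, -4.12472534e+01, -2.31977105e+01,  7.23876245e-02,
        4.56385652e-02, -1.32875443e-04]), 'ee_pos': array([ 258.03701053, -513.32828168,  235.12007592]), 'ee_rot': array([-1.79898550e+02, -1.71737732e-03,  2.66854403e+01]), 'force': array([ 0.86993512, -0.14675261,  0.02591527]), 'torque': array([-0.00207259, -0.02737374,  0.0054827 ]), 'gripper_width': 91.27054386528857}
side [306.26498863 822.26639986 656.5567876 ] [[510.93734683   0.         318.6755983 ]
 [  0.         510.93734683 240.91829661]
 [  0.           0.           1.        ]]
top [ 497.83748504  -37.3763901  1190.18330101] [[495.73456892   0.         318.4815762 ]
 [  0.         495.73456892 246.84087034]
 [  0.           0.           1.        ]]
```

View pics/top0.png

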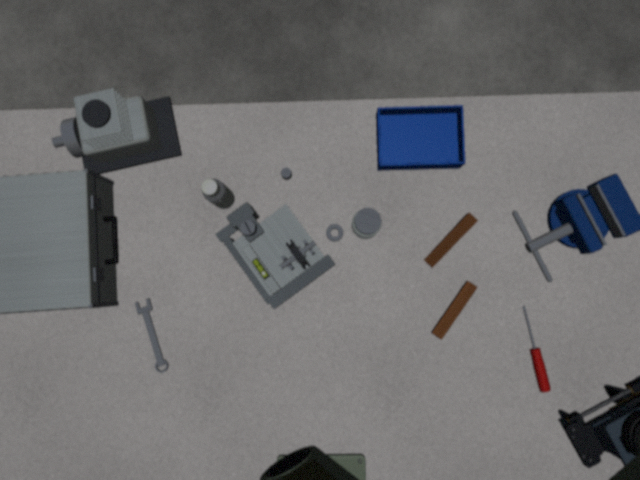

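View pics/side0.png

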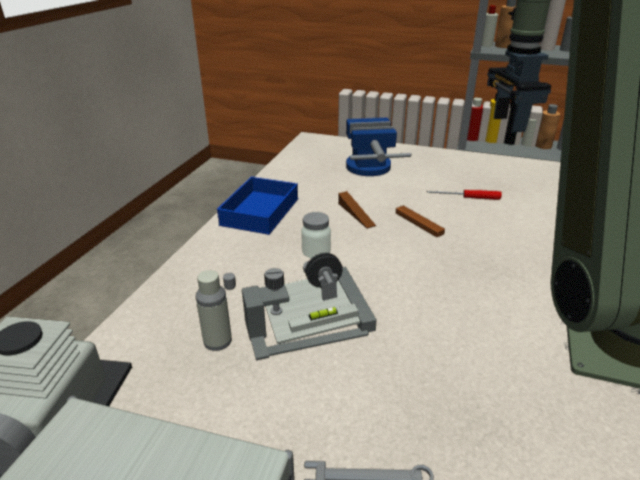

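Top view: image right = −y and up = +x. The stand is at (275,255), with the clamp at (245,220), rail at (303,282) and jar at (367,222). The brown bars are at (450,240) and (455,310). In the side view the far-left bar (355,208) tapers, so that one is the wedge, with its toe toward (372,225). In top its toe is therefore near (428,265).

```bash
cat > h.py <<'E'
import cv2,numpy as np,pickle
from workcell import telemetry,cams
def grab(n,tag):
    f=cams.grab_frame(n); pickle.dump(f,open(f"pics/{n}{tag}.pkl","wb")); return f
def load(n,tag): return pickle.load(open(f"pics/{n}{tag}.pkl","rb"))
def ray(f,uv):
    R=cv2.Rodrigues(np.array(f["rvec"],float))[0]; t=np.array(f["tvec"],float).ravel()
    d=np.linalg.inv(f["mtx"])@np.array([uv[0],uv[1],1.]); return -R.T@t, R.T@d
def onz(f,uv,z):
    c,d=ray(f,uv); return c+d*(z-c[2])/d[2]
def tri(f,a,g,b):
    c1,d1=ray(f,a); c2,d2=ray(g,b)
    s=np.linalg.lstsq(np.c_[d1,-d2],c2-c1,rcond=None)[0]
    p,q=c1+s[0]*d1,c2+s[1]*d2; return (p+q)/2,np.linalg.norm(p-q)
def proj(f,P): return cv2.projectPoints(np.array(P,float).reshape(-1,3),np.array(f["rvec"],float),np.array(f["tvec"],float),np.array(f["mtx"],float),None)[0][:,0]
def togo(p,psi):
    "rows needed (cm in tool axes, units of 5 deg) to world TCP p, yaw psi (tool down)"
    s=telemetry.state(); d=np.array(p)-s["ee_pos"]; a=np.radians(s["ee_rot"][2])
    dy=(psi-s["ee_rot"][2]+180)%360-180
    return dict(x=(d[0]*np.cos(a)+d[1]*np.sin(a))/10,y=(d[0]*np.sin(a)-d[1]*np.cos(a))/10,z=-d[2]/10,yaw=-dy/5)
E
python3 - <<'E'
from h import *
np.set_printoptions(precision=1,suppress=True)
f,g=load("top",0),load("side",0)
hsv=cv2.cvtColor(f["pixels"],cv2.COLOR_RGB2HSV)
m=cv2.inRange(hsv,(3,100,40),(18,255,200))
for c in cv2.findContours(m,0,2)[0]:
    if cv2.contourArea(c)>200:
        b=cv2.boxPoints(cv2.minAreaRect(c)); print("box",b.tolist()); print(np.array([onz(f,p,10)[:2] for p in b]))
print("jar",onz(f,(367,222),90),tri(f,(367,222),g,(316,217)))
print("head",tri(f,(249,227),g,(274,271)))
print("can",tri(f,(210,187),g,(208,275)))
print("pulley",tri(f,(300,254),g,(324,270)))
print("rail", [onz(f,p,34) for p in ((272,300),(333,259))])
cv2.imwrite("pics/c1.png",cv2.resize(f["pixels"][160:320,190:400,::-1],None,fx=3.8,fy=3.7,interpolation=2))
E
```

```text
box [[431.5012512207031, 331.9071350097656], [466.7187805175781, 280.6816711425781], [476.0981140136719, 287.1299743652344], [440.8805847167969, 338.3554382324219]]
[[ 380.  -266. ]
 [ 498.1 -352.7]
 [ 482.5 -374. ]
 [ 364.7 -287.2]]
box [[424.4034118652344, 258.7332763671875], [468.2956848144531, 212.53089904785156], [476.0486145019531, 219.89617919921875], [432.1563415527344, 266.09857177734375]]
[[ 551.9 -255.5]
 [ 659.7 -363.2]
 [ 641.6 -380.7]
 [ 534.1 -273.1]]
jar [ 632.8 -116.4   90. ] (array([ 634.4, -115.7,   92.3]), np.float64(4.009820534003006))
head (array([625. , 142.8, 122. ]), np.float64(2.4700162409428175))
can (array([710.3, 221.8, 147.9]), np.float64(3.1691038223885926))
pulley (array([566.6,  36. ,  65.3]), np.float64(1.1901167025139403))
rail [array([462.1, 105. ,  34. ]), array([554.6, -39. ,  34. ])]
```

View pics/c1.png

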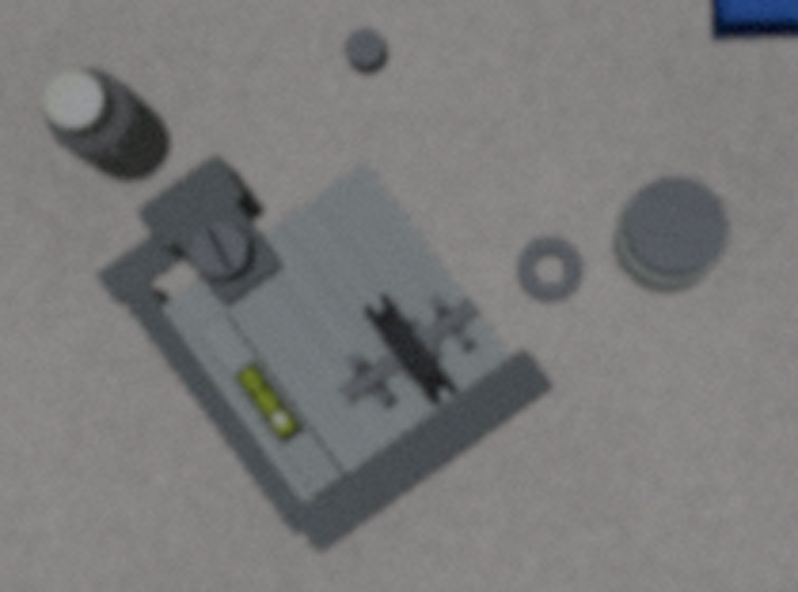

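Run:
```python
from h import *
np.set_printoptions(precision=1,suppress=True)
f=load("top",0); P=lambda u,v,z: onz(f,(190+u/3.8,160+v/3.7),z)[:2]
a,b,c,d=P(318,548,31),P(550,383,31),P(525,350,31),P(302,500,31)
ux=(a-b)/np.linalg.norm(a-b); print(a,b,c,np.linalg.norm(a-b),"yaw",np.degrees(np.arctan2(ux[1],ux[0])))
yaw=np.arctan2(ux[1],ux[0]); R=np.array([[np.cos(yaw),-np.sin(yaw)],[np.sin(yaw),np.cos(yaw)]])
L=abs(np.linalg.norm(a-b))
o=(a+b)/2-R@[0,103]; print("origin",o)
front=P(365,165,17),P(510,350,28)
print("deck front edge in stand:",[R.T@(p-o) for p in front])
print("head in stand:",R.T@(P(222,243,127)-o), "post far corner",R.T@(P(215,157,86)-o),R.T@(P(140,212,86)-o))
print("slot world",o+R@[-80,-60],"clamp",o+R@[20,-114])
for n,p in (("knob",P(366,50,20)),("ring",P(548,269,5)),("jar",P(675,228,90))): print(n,R.T@(p-o))
# coarse wedge
toe=np.array([543,-264.3]);heel=np.array([650.6,-372]);print("wedge yaw",np.degrees(np.arctan2(*(toe-heel)[::-1])))
c=(toe+heel)/2
print(c,togo([c[0],c[1],300],135))
```

```text
[443.1 101.6] [544.1 -42.8] [565.3 -27.9] 176.25596973495897 yaw 124.95436126031571
origin [578.   88.4]
deck front edge in stand: [array([-77.8, -79.9]), array([-80.6,  71.4])]
head in stand: [ 17.  -70.6] post far corner [  -7.5 -124.1] [  48.2 -123. ]
slot world [673.   57.2] clamp [660.  170.1]
knob [-122.2 -140. ]
ring [-131.5   41.8]
jar [-200.9   72.6]
wedge yaw 134.97338793525643
[ 596.8 -318.1] {'x': np.float64(39.030694324250376), 'y': np.float64(-2.2297646714217363), 'z': np.float64(-6.479575314954744), 'yaw': np.float64(-21.662486269154307)}
```

```bash
python3 -m inch '[{"x":3.25,"y":-0.2,"z":-0.5},{"x":3.25,"y":-0.2,"z":-0.5},{"x":3.25,"y":-0.2,"z":-0.5},{"x":3.25,"y":-0.2,"z":-0.5},{"x":3.25,"y":-0.2,"z":-0.5},{"x":3.25,"y":-0.2,"z":-0.5},{"x":3.25,"y":-0.2,"z":-0.5},{"x":3.25,"y":-0.2,"z":-0.5},{"x":3.25,"y":-0.2,"z":-0.5},{"x":3.25,"y":-0.2,"z":-0.5},{"x":3.25,"y":-0.2,"z":-0.5},{"x":3.25,"y":-0.2,"z":-0.5}]' && python3 -m inch '[{"yaw":-1},{"yaw":-1},{"yaw":-1},{"yaw":-1},{"yaw":-1},{"yaw":-1},{"yaw":-1},{"yaw":-1},{"yaw":-1},{"yaw":-1},{"yaw":-1}]' && python3 -m inch '[{"yaw":-1},{"yaw":-1},{"yaw":-1},{"yaw":-1},{"yaw":-1},{"yaw":-1},{"yaw":-1},{"yaw":-1},{"yaw":-1},{"yaw":-1},{"yaw":-0.6},{"yaw":0}]'
python3 - <<'E'
from h import *
f=grab("wrist",1); cv2.imwrite("pics/w1.png",f["pixels"][:,:,::-1]); print(telemetry.state()["qpos"],ray(f,(320,240)))
E
```

```text
[-6.44557002e+01  1.83419177e+01  8.96893807e+01 -1.84958130e-03
  7.20452516e+01 -1.14473441e+00] (array([ 328.30655112, -479.42358179,  383.05136811]), array([-0.25094191, -0.1320626 , -0.95904095]))invalid input
```

View pics/w1.png

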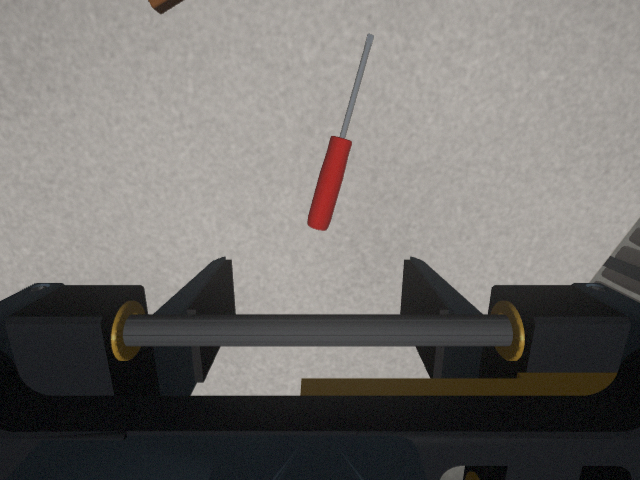

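The wrist view shows the fingers at the bottom and the screwdriver at (335,180). The camera sits on the tool's +x side. The move was refused, so I'll test the format with full rows.

```bash
python3 -m inch '[{"x":3.25,"y":-0.2,"z":-0.5,"yaw":0,"gripper":1}]'; python3 -c "
from workcell import telemetry;print(telemetry.state()['ee_pos'],telemetry.state()['time_s'])"; python3 -m inch 2>&1 | head -5
```

```text
time_s: 0.23
ee_pos: [283.0, -498.8, 239.6]
ee_rot: [-179.9, 0.2, 26.4]
force: [-0.5, -0.7, 0.0]
gripper_width: 91.1
[ 282.98608269 -498.82352836  239.60137217] 0.2333
invalid input
```

```bash
python3 -m inch '[{"x":3.25,"y":-0.2,"z":-0.5,"yaw":0,"gripper":1},{"x":3.25,"y":-0.2,"z":-0.5,"yaw":0,"gripper":1},{"x":3.25,"y":-0.2,"z":-0.5,"yaw":0,"gripper":1},{"x":3.25,"y":-0.2,"z":-0.5,"yaw":0,"gripper":1},{"x":3.25,"y":-0.2,"z":-0.5,"yaw":0,"gripper":1},{"x":3.25,"y":-0.2,"z":-0.5,"yaw":0,"gripper":1},{"x":3.25,"y":-0.2,"z":-0.5,"yaw":0,"gripper":1},{"x":3.25,"y":-0.2,"z":-0.5,"yaw":0,"gripper":1},{"x":3.25,"y":-0.2,"z":-0.5,"yaw":0,"gripper":1}]' && python3 -m inch '[{"x":0,"y":0,"z":0,"yaw":-1,"gripper":1},{"x":0,"y":0,"z":0,"yaw":-1,"gripper":1},{"x":0,"y":0,"z":0,"yaw":-1,"gripper":1},{"x":0,"y":0,"z":0,"yaw":-1,"gripper":1},{"x":0,"y":0,"z":0,"yaw":-1,"gripper":1},{"x":0,"y":0,"z":0,"yaw":-1,"gripper":1},{"x":0,"y":0,"z":0,"yaw":-1,"gripper":1},{"x":0,"y":0,"z":0,"yaw":-1,"gripper":1},{"x":0,"y":0,"z":0,"yaw":-1,"gripper":1},{"x":0,"y":0,"z":0,"yaw":-1,"gripper":1},{"x":0,"y":0,"z":0,"yaw":-1,"gripper":1},{"x":0,"y":0,"z":0,"yaw":-1,"gripper":1}]' && python3 -m inch '[{"x":0,"y":0,"z":0,"yaw":-1,"gripper":1},{"x":0,"y":0,"z":0,"yaw":-1,"gripper":1},{"x":0,"y":0,"z":0,"yaw":-1,"gripper":1},{"x":0,"y":0,"z":0,"yaw":-1,"gripper":1},{"x":0,"y":0,"z":0,"yaw":-1,"gripper":1},{"x":0,"y":0,"z":0,"yaw":-1,"gripper":1},{"x":0,"y":0,"z":0,"yaw":-1,"gripper":1},{"x":0,"y":0,"z":0,"yaw":-1,"gripper":1},{"x":0,"y":0,"z":0,"yaw":-1,"gripper":1},{"x":0,"y":0,"z":0,"yaw":-0.6,"gripper":1},{"x":0,"y":0,"z":0,"yaw":0,"gripper":1}]'
python3 - <<'E'
from h import *
f=grab("wrist",2); cv2.imwrite("pics/w2.png",f["pixels"][:,:,::-1]); print(telemetry.state()["qpos"],ray(f,(320,240)))
E
```

```text
time_s: 0.98
ee_pos: [540.8, -348.8, 285.9]
ee_rot: [-180.0, 0.0, 26.7]
force: [-0.8, -0.9, -1.0]
gripper_width: 91.3
time_s: 1.98
ee_pos: [539.5, -349.8, 285.5]
ee_rot: [-180.0, -0.0, 86.9]
force: [0.4, 0.4, -0.6]
gripper_width: 91.2
time_s: 2.9
ee_pos: [539.5, -349.8, 285.5]
ee_rot: [-180.0, -0.0, 134.7]
force: [-0.3, -0.2, -0.2]
gripper_width: 90.9
[-3.39821018e+01  2.32969595e+01  7.49311231e+01 -1.71036824e-03
  8.18128491e+01 -7.86011654e+01] (array([ 487.08609777, -295.6691499 ,  433.40924959]), array([ 0.20144096, -0.19524256, -0.95993427]))
```

View pics/w2.png

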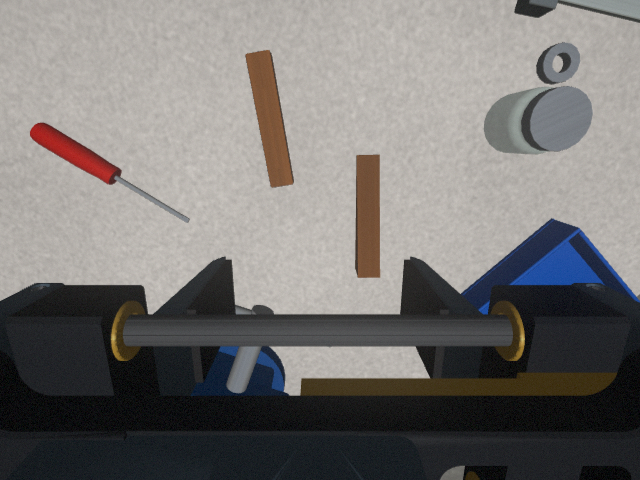

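Run:
```python
from h import *
np.set_printoptions(precision=1,suppress=True)
f=load("wrist",2)
hsv=cv2.cvtColor(f["pixels"],cv2.COLOR_RGB2HSV)
m=cv2.inRange(hsv,(3,90,40),(18,255,220)); m[330:]=0
for c in cv2.findContours(m,0,2)[0]:
    if cv2.contourArea(c)>800:
        h=cv2.approxPolyDP(c,4,True)[:,0].astype(float); print("poly",h.tolist())
        b=cv2.boxPoints(cv2.minAreaRect(c)); b=b[np.argsort(b[:,1])]  # top two = far end
        b=[b[0],b[1],b[2],b[3]]
        t=(b[0]+b[1])/2; e=(b[2]+b[3])/2
        for zt,ze in ((3,33),(18,18),(3,0),(33,3)):
            T,E=onz(f,t,zt),onz(f,e,ze); d=(T-E)[:2]; 
            wt=np.linalg.norm(onz(f,b[0],zt)-onz(f,b[1],zt));we=np.linalg.norm(onz(f,b[2],ze)-onz(f,b[3],ze))
            print((zt,ze),"toe",T[:2],"heel",E[:2],"len %.1f wt %.1f we %.1f yaw %.1f"%(np.linalg.norm(d),wt,we,np.degrees(np.arctan2(d[1],d[0]))))
```

```text
poly [[357.0, 155.0], [358.0, 276.0], [379.0, 276.0], [378.0, 155.0]]
(3, 33) toe [ 542.3 -265. ] heel [ 647.  -368.6] len 147.3 wt 28.2 we 29.0 yaw 135.3
(18, 18) toe [ 540.4 -266. ] heel [ 652.9 -371.3] len 154.1 wt 27.3 we 30.1 yaw 136.9
(3, 0) toe [ 542.3 -265. ] heel [ 660.1 -374.6] len 160.9 wt 28.2 we 31.4 yaw 137.1
(33, 3) toe [ 538.4 -267.1] heel [ 658.9 -374. ] len 161.1 wt 26.3 we 31.1 yaw 138.4
poly [[266.0, 50.0], [246.0, 54.0], [270.0, 183.0], [276.0, 186.0], [292.0, 179.0]]
(3, 33) toe [ 369.1 -275. ] heel [ 492.4 -361.3] len 150.5 wt 28.2 we 29.0 yaw 145.0
(18, 18) toe [ 373.2 -275.7] heel [ 492.6 -363.7] len 148.3 wt 27.3 we 30.1 yaw 143.6
(3, 0) toe [ 369.1 -275. ] heel [ 492.8 -366.7] len 154.0 wt 28.2 we 31.4 yaw 143.5
(33, 3) toe [ 377.3 -276.4] heel [ 492.7 -366.2] len 146.2 wt 26.3 we 31.2 yaw 142.1
```

Run:
```python
from h import *
print(togo([633.5,-355.2,36],135.3))
```

```text
{'x': np.float64(-6.981372086103173), 'y': np.float64(6.309980839615106), 'z': np.float64(24.956791856702175), 'yaw': np.float64(-0.136139113479976)}
```

```bash
python3 -m inch '[{"x":-2.33,"y":2.1,"z":2.2,"yaw":-0.12,"gripper":1},{"x":-2.33,"y":2.1,"z":2.2,"yaw":0,"gripper":1},{"x":-2.33,"y":2.1,"z":2.2,"yaw":0,"gripper":1},{"x":0,"y":0,"z":3.4,"yaw":0,"gripper":1},{"x":0,"y":0,"z":3.4,"yaw":0,"gripper":1},{"x":0,"y":0,"z":3.4,"yaw":0,"gripper":1},{"x":0,"y":0,"z":3.4,"yaw":0,"gripper":1},{"x":0,"y":0,"z":1.8,"yaw":0,"gripper":1},{"x":0,"y":0,"z":1.8,"yaw":0,"gripper":1},{"x":0,"y":0,"z":1.1,"yaw":0,"gripper":1},{"x":0,"y":0,"z":0,"yaw":0,"gripper":1},{"x":0,"y":0,"z":0,"yaw":0,"gripper":1}]' 
python3 -c "
from h import *
print(togo([633.5,-355.2,36],135.3))"
```

```text
time_s: 3.95
ee_pos: [633.7, -354.7, 36.9]
ee_rot: [-180.0, -0.0, 135.3]
force: [0.4, -0.6, 1.0]
gripper_width: 91.0
{'x': np.float64(-0.021619489422712024), 'y': np.float64(-0.046740838599288535), 'z': np.float64(0.08570368835350521), 'yaw': np.float64(-0.009659082670594898)}
```

Close, then lift.

```bash
python3 -m inch '[{"x":0,"y":0,"z":0.05,"yaw":0,"gripper":-1},{"x":0,"y":0,"z":0,"yaw":0,"gripper":-1},{"x":0,"y":0,"z":0,"yaw":0,"gripper":-1},{"x":0,"y":0,"z":0,"yaw":0,"gripper":-1},{"x":0,"y":0,"z":0,"yaw":0,"gripper":-1},{"x":0,"y":0,"z":0,"yaw":0,"gripper":-1},{"x":0,"y":0,"z":0,"yaw":0,"gripper":-1}]' 40 && python3 -m inch '[{"x":0,"y":0,"z":-1,"yaw":0,"gripper":-1},{"x":0,"y":0,"z":-2,"yaw":0,"gripper":-1},{"x":0,"y":0,"z":-3,"yaw":0,"gripper":-1},{"x":0,"y":0,"z":-3,"yaw":0,"gripper":-1},{"x":0,"y":0,"z":-3,"yaw":0,"gripper":-1}]'
python3 -c "
from h import *
f=load('wrist',2);g=grab('wrist',3);cv2.imwrite('pics/w3.png',g['pixels'][:,:,::-1])
yaw=np.radians(125);u=np.array([np.cos(yaw),np.sin(yaw)]);s=np.array([673.,57.2])
p=s-u*(10+130); print('tcp at toe 10 before slot',p); print(togo([*p,140],125))"
```

```text
time_s: 4.53
ee_pos: [633.7, -354.7, 36.7]
ee_rot: [180.0, 0.0, 135.3]
force: [-0.3, 0.1, 0.0]
gripper_width: 47.0
time_s: 4.95
ee_pos: [633.5, -354.6, 158.4]
ee_rot: [-180.0, 0.0, 135.3]
force: [-0.3, -0.1, -0.5]
gripper_width: 14.4
tcp at toe 10 before slot [753.30070109 -57.4812862 ]
{'x': np.float64(12.712352949436237), 'y': np.float64(29.457693209289182), 'z': np.float64(2.632729003523585), 'yaw': np.float64(2.057675658004359)}
```

Lifted before the fingers had finished shutting (about 75 mm/s), so I've missed it. I'll reopen, check where the wedge is and grip again.

```bash
python3 -m inch '[{"x":1.5,"y":0,"z":-3.5,"yaw":0,"gripper":0.2},{"x":1.5,"y":0,"z":-3.5,"yaw":0,"gripper":0.2},{"x":0,"y":-1,"z":-3.5,"yaw":0,"gripper":0.2},{"x":-3,"y":-1,"z":-2,"yaw":0,"gripper":0.2},{"x":-3,"y":-1,"z":0,"yaw":0,"gripper":0.2},{"x":0,"y":0,"z":0,"yaw":0,"gripper":0.2}]'
python3 - <<'E'
from h import *
np.set_printoptions(precision=1,suppress=True)
for n in("wrist","top"):
  f=grab(n,4)
  hsv=cv2.cvtColor(f["pixels"],cv2.COLOR_RGB2HSV)
  m=cv2.inRange(hsv,(3,90,40),(18,255,220))
  if n=="wrist": m[330:]=0
  for c in cv2.findContours(m,0,2)[0]:
    if cv2.contourArea(c)>200:
        b=cv2.boxPoints(cv2.minAreaRect(c)); b=b[np.argsort(b[:,1])]
        if n=="top": b=b[::-1]
        T,E=onz(f,(b[0]+b[1])/2,3),onz(f,(b[2]+b[3])/2,33); d=(T-E)[:2]
        print(n,b.tolist(),"toe",T[:2],"heel",E[:2],np.linalg.norm(d),np.degrees(np.arctan2(d[1],d[0])))
E
```

```text
time_s: 5.5
ee_pos: [635.3, -401.8, 283.0]
ee_rot: [-180.0, 0.4, 135.1]
force: [-1.0, 0.9, -2.3]
gripper_width: 47.4
wrist [[334.0, 59.0], [357.0, 59.0], [357.0, 193.0], [334.0, 193.0]] toe [ 543.  -264.6] heel [ 648.3 -368.3] 147.8224344330417 135.47301208480948
wrist [[248.06265258789062, -4.467884063720703], [221.50039672851562, 0.08564376831054688], [264.0499572753906, 88.79144287109375], [237.48770141601562, 93.344970703125]] toe [ 414.6 -308.2] heel [ 496.1 -364.4] 99.05581538956412 145.3844849272733
top [[440.95849609375, 338.4453125], [431.49432373046875, 331.9698486328125], [476.0830078125, 287.10943603515625], [466.61883544921875, 280.63397216796875]] toe [ 371.4 -278.1] heel [ 490.5 -356.9] 142.7912447499965 146.50587959971566
top [[432.1088562011719, 266.07525634765625], [423.9877014160156, 258.2001953125], [476.4817810058594, 220.315673828125], [468.3606262207031, 212.44061279296875]] toe [ 543.9 -265.1] heel [ 647.3 -366. ] 144.42113303329367 135.7012565054369
```

```bash
python3 -c "
from h import *
print(togo([633.8,-355,36],135.4))"
```

```text
{'x': np.float64(3.0015795793339963), 'y': np.float64(3.0369190923647453), 'z': np.float64(24.493395573267936), 'yaw': np.float64(-0.03505201037198731)}
```

```bash
python3 -m inch '[{"x":1.5,"y":1.52,"z":3.4,"yaw":0,"gripper":0.2},{"x":1.5,"y":1.52,"z":3.4,"yaw":0,"gripper":0.2},{"x":0,"y":0,"z":3.4,"yaw":0,"gripper":0.2},{"x":0,"y":0,"z":3.4,"yaw":0,"gripper":0.2},{"x":0,"y":0,"z":3.4,"yaw":0,"gripper":0.2},{"x":0,"y":0,"z":3.4,"yaw":0,"gripper":0.2},{"x":0,"y":0,"z":2.4,"yaw":0,"gripper":0.2},{"x":0,"y":0,"z":1.2,"yaw":0,"gripper":0.2},{"x":0,"y":0,"z":0.4,"yaw":0,"gripper":0.2},{"x":0,"y":0,"z":0,"yaw":0,"gripper":0.2},{"x":0,"y":0,"z":0,"yaw":0,"gripper":-1},{"x":0,"y":0,"z":0,"yaw":0,"gripper":-1}]' 40 && python3 -m inch '[{"x":0,"y":0,"z":0,"yaw":0,"gripper":-1},{"x":0,"y":0,"z":0,"yaw":0,"gripper":-1},{"x":0,"y":0,"z":0,"yaw":0,"gripper":-1},{"x":0,"y":0,"z":0,"yaw":0,"gripper":-1},{"x":0,"y":0,"z":0,"yaw":0,"gripper":-1}]'
```

```text
time_s: 6.6
ee_pos: [635.1, -355.0, 39.9]
ee_rot: [179.9, 0.2, 135.3]
force: [0.0, -0.3, -0.2]
gripper_width: 44.6
time_s: 7.02
ee_pos: [634.4, -354.7, 38.8]
ee_rot: [180.0, 0.1, 135.3]
force: [-1.0, 0.0, 4.8]
gripper_width: 27.7
```

```bash
python3 -m inch '[{"x":0,"y":0,"z":-1,"yaw":0,"gripper":-1},{"x":0,"y":0,"z":-2,"yaw":0,"gripper":-1},{"x":0,"y":0,"z":-3,"yaw":0,"gripper":-1},{"x":0,"y":0,"z":-3,"yaw":0,"gripper":-1},{"x":0,"y":0,"z":-3,"yaw":0,"gripper":-1},{"x":0,"y":0,"z":-2,"yaw":0.7,"gripper":-1},{"x":0,"y":0,"z":0,"yaw":0.7,"gripper":-1},{"x":0,"y":0,"z":0,"yaw":0.67,"gripper":-1},{"x":0,"y":0,"z":0,"yaw":0,"gripper":-1}]'
python3 -c "
from h import *
yaw=np.radians(125);u=np.array([np.cos(yaw),np.sin(yaw)]);s=np.array([673.,57.2])
p=s-u*(40+130); print(p); print(togo([*p,170],125))"
```

```text
time_s: 7.77
ee_pos: [633.8, -354.3, 178.1]
ee_rot: [180.0, 0.0, 124.9]
force: [-0.1, 1.1, 0.5]
gripper_width: 27.8
[770.50799418 -82.05584753]
{'x': np.float64(14.517443048433979), 'y': np.float64(26.78215337213417), 'z': np.float64(0.8130740633804805), 'yaw': np.float64(-0.023073010173857256)}
```

```bash
python3 -m inch '[{"x":1.45,"y":2.68,"z":0,"yaw":0,"gripper":-1},{"x":1.45,"y":2.68,"z":0,"yaw":0,"gripper":-1},{"x":1.45,"y":2.68,"z":0,"yaw":0,"gripper":-1},{"x":1.45,"y":2.68,"z":0,"yaw":0,"gripper":-1},{"x":1.45,"y":2.68,"z":0,"yaw":0,"gripper":-1},{"x":1.45,"y":2.68,"z":0,"yaw":0,"gripper":-1},{"x":1.45,"y":2.68,"z":0,"yaw":0,"gripper":-1},{"x":1.45,"y":2.68,"z":0,"yaw":0,"gripper":-1},{"x":1.45,"y":2.68,"z":0,"yaw":0,"gripper":-1},{"x":1.45,"y":2.68,"z":0,"yaw":0,"gripper":-1},{"x":0,"y":0,"z":0,"yaw":0,"gripper":-1},{"x":0,"y":0,"z":0,"yaw":0,"gripper":-1}]'
python3 -c "
from h import *
g=grab('wrist',5);cv2.imwrite('pics/w5.png',g['pixels'][:,:,::-1])"
```

```text
time_s: 8.77
ee_pos: [770.7, -80.1, 176.4]
ee_rot: [-179.9, -0.0, 125.2]
force: [-0.6, 0.4, -0.8]
gripper_width: 27.9
```

View pics/w5.png

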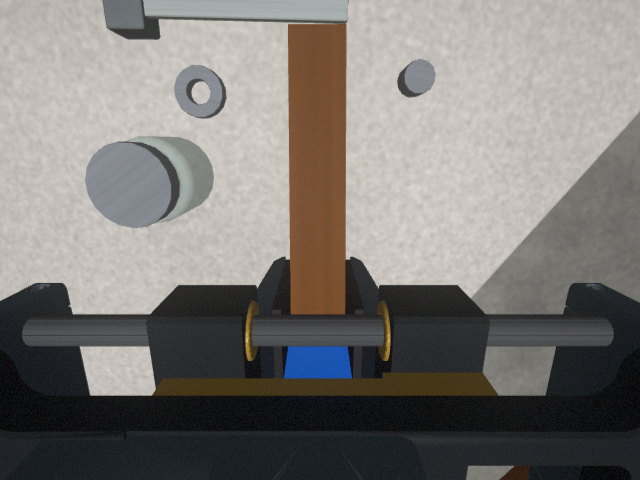

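Wedge held straight. Toe at (318,25), deck front edge runs (147,19)–(347,22), rail end at (105–147,5–30), jar at (135,183).

Run:
```python
from h import *
np.set_printoptions(precision=1,suppress=True)
f=load("wrist",5); cv2.imwrite("pics/c5.png",cv2.resize(f["pixels"][0:60,90:370,::-1],None,fx=2.8,fy=2.8))
o=np.array([578,88.4]);y=np.radians(125);R=np.array([[np.cos(y),-np.sin(y)],[np.sin(y),np.cos(y)]])
S=lambda u,v,z: R.T@(onz(f,(u,v),z)[:2]-o)
print("deck corner top z17",S(347,20,17)," deck front at rail",S(147,17,27))
print("rail front outer",S(104,27,31),"rail inner",S(146,27,31))
print("toe (z=176-39+3)",S(318,25,140),S(288,25,140),S(347,25,140))
print("knob",S(419,75,20),"jar",S(131,184,90))
print("tcp",R.T@(telemetry.state()["ee_pos"][:2]-o),telemetry.state()["ee_rot"])
```

```text
deck corner top z17 [-80.8 -84.7]  deck front at rail [-81.9  69.6]
rail front outer [-89.9 101.6] rail inner [-89.8  69.5]
toe (z=176-39+3) [-119.8  -61.9] [-119.8  -47.6] [-119.8  -75.8]
knob [-121.3 -144.3] jar [-201.9   66.1]
tcp [-249.6  -60. ] [-179.9   -0.   125.1]
```

View pics/c5.png

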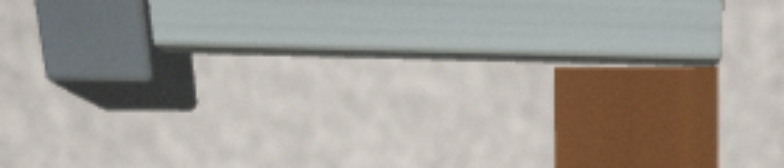

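```bash
python3 -m inch '[{"x":0,"y":0.5,"z":1.5,"yaw":0,"gripper":-1},{"x":0,"y":0,"z":3,"yaw":0,"gripper":-1},{"x":0,"y":0,"z":3,"yaw":0,"gripper":-1},{"x":0,"y":0,"z":3,"yaw":0,"gripper":-1},{"x":0,"y":0,"z":1.8,"yaw":0,"gripper":-1},{"x":0,"y":0,"z":0.7,"yaw":0,"gripper":-1},{"x":0,"y":0,"z":0.3,"yaw":0,"gripper":-1},{"x":0,"y":0,"z":0.2,"yaw":0,"gripper":-1},{"x":0,"y":0,"z":0,"yaw":0,"gripper":-1},{"x":0,"y":0,"z":0,"yaw":0,"gripper":-1}]'
python3 -c "
from h import *
print(togo([0,0,38.5],125)['z'],telemetry.state()['ee_pos'])"
```

```text
time_s: 9.65
ee_pos: [775.6, -79.6, 44.3]
ee_rot: [179.9, 0.1, 124.9]
force: [-0.1, -0.7, 0.0]
gripper_width: 27.8
0.5775337335190948 [775.60592802 -79.55912635  44.27533734]
```

```bash
python3 -m inch '[{"x":0,"y":0,"z":0.35,"yaw":0,"gripper":-1},{"x":0,"y":0,"z":0.2,"yaw":0,"gripper":-1},{"x":0,"y":0,"z":0,"yaw":0,"gripper":-1},{"x":0,"y":0,"z":0,"yaw":0,"gripper":-1}]' && python3 -m inch '[{"x":1,"y":0,"z":0,"yaw":0,"gripper":-1},{"x":1,"y":0,"z":0,"yaw":0,"gripper":-1},{"x":1,"y":0,"z":0,"yaw":0,"gripper":-1},{"x":1,"y":0,"z":0,"yaw":0,"gripper":-1},{"x":1,"y":0,"z":0,"yaw":0,"gripper":-1},{"x":1,"y":0,"z":0,"yaw":0,"gripper":-1},{"x":1,"y":0,"z":0,"yaw":0,"gripper":-1},{"x":1,"y":0,"z":0,"yaw":0,"gripper":-1},{"x":1,"y":0,"z":0,"yaw":0,"gripper":-1},{"x":1,"y":0,"z":0,"yaw":0,"gripper":-1},{"x":0,"y":0,"z":0,"yaw":0,"gripper":-1},{"x":0,"y":0,"z":0,"yaw":0,"gripper":-1}]'
python3 - <<'E'
from h import *
for n in ("side","top","wrist"):
    f=grab(n,6)
a=load("side",6)["pixels"][260:380,230:390,::-1]; b=load("top",6)["pixels"][190:310,200:360,::-1]
w=load("wrist",6)["pixels"][0:480,:,::-1]
im=np.vstack([np.hstack([cv2.resize(a,(400,300),interpolation=2),cv2.resize(b,(400,300),interpolation=2)]),cv2.resize(w[:240],(800,300))])
cv2.imwrite("pics/m6.png",im)
E
```

```text
time_s: 9.98
ee_pos: [775.5, -79.3, 38.8]
ee_rot: [179.9, 0.1, 124.9]
force: [-0.8, 0.5, 5.9]
gripper_width: 28.0
time_s: 10.98
ee_pos: [718.8, 2.7, 38.8]
ee_rot: [179.8, 0.2, 125.0]
force: [2.2, -2.4, 6.4]
gripper_width: 27.3
```

View pics/m6.png

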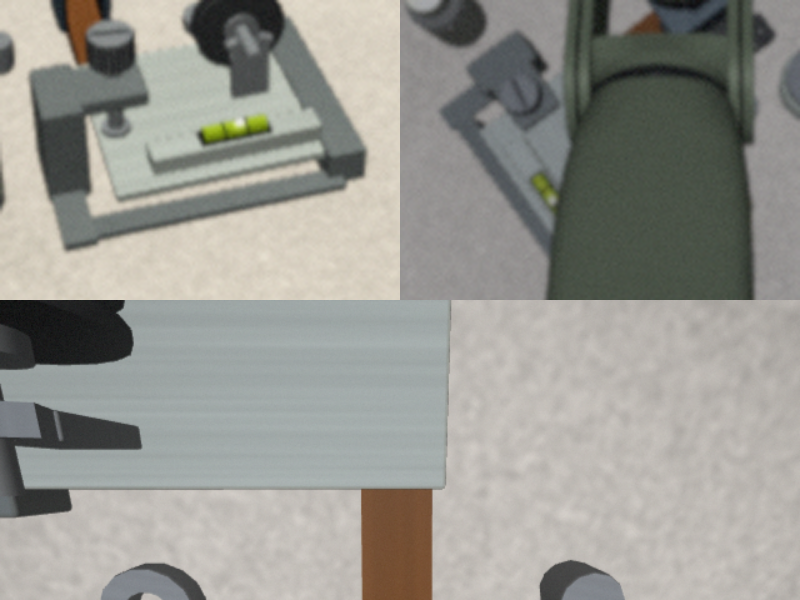

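The wedge is 60 mm under the deck, and in the side crop the bubble (237,126) has moved close to the vial middle. I'll measure it by sub-pixel profile against the start image.

```bash
cat > bub.py <<'E'
from h import *
import sys
def bubble(f,z=42,disp=False):
    "bubble offset (mm) from vial middle along stand y, from colour profile along the vial"
    im=f["pixels"].astype(float); hsv=cv2.cvtColor(f["pixels"],cv2.COLOR_RGB2HSV)
    m=cv2.inRange(hsv,(25,110,60),(50,255,255)); 
    n,l,st,ce=cv2.connectedComponentsWithStats(cv2.morphologyEx(m,cv2.MORPH_CLOSE,np.ones((7,7))))
    k=1+np.argmax(st[1:,4]); c=onz(f,ce[k],z)
    u=np.array([np.cos(np.radians(215)),np.sin(np.radians(215)),0]) # stand +y
    s=np.arange(-30,30.1,1.0)
    w=np.array([-u[1],u[0],0])
    P=proj(f,np.array([c+u*a+w*b for a in s for b in (-2,-1,0,1,2)])).astype(np.float32)
    v=np.array([cv2.remap(f["pixels"],P[:,:1].copy(),P[:,1:].copy(),1)[:,0].astype(float)]).reshape(len(s),5,3).mean(1)
    return c,s,v
if __name__=="__main__":
    for n,t in [a.split(":") for a in sys.argv[1:]]:
        c,s,v=bubble(load(n,t)); print(n,t,c.round(1))
        for a,r in zip(s,v): print(int(a),r.round().astype(int).tolist(),end="; ")
        print()
E
python3 bub.py side:0 side:6
```

```text
side 0 [536.9 134.8  42. ]
-30 [167, 173, 164]; -29 [148, 154, 146]; -28 [125, 130, 122]; -27 [95, 100, 90]; -26 [73, 79, 62]; -25 [72, 81, 44]; -24 [81, 95, 31]; -23 [102, 121, 28]; -22 [119, 141, 26]; -21 [130, 153, 25]; -20 [135, 160, 26]; -19 [138, 162, 28]; -18 [138, 164, 28]; -17 [138, 164, 30]; -16 [138, 163, 29]; -15 [138, 162, 27]; -14 [138, 162, 28]; -13 [138, 162, 28]; -12 [135, 160, 27]; -11 [132, 156, 26]; -10 [125, 149, 24]; -9 [116, 139, 23]; -8 [108, 128, 25]; -7 [104, 123, 27]; -6 [110, 131, 25]; -5 [118, 142, 25]; -4 [126, 150, 26]; -3 [130, 154, 26]; -2 [130, 154, 24]; -1 [129, 153, 23]; 0 [129, 154, 24]; 1 [130, 155, 26]; 2 [131, 155, 26]; 3 [129, 153, 24]; 4 [126, 150, 23]; 5 [125, 148, 22]; 6 [123, 147, 20]; 7 [119, 141, 21]; 8 [111, 131, 23]; 9 [103, 122, 26]; 10 [104, 122, 32]; 11 [116, 135, 42]; 12 [132, 151, 50]; 13 [143, 162, 57]; 14 [149, 169, 63]; 15 [152, 172, 65]; 16 [151, 171, 65]; 17 [148, 168, 62]; 18 [145, 165, 56]; 19 [139, 160, 48]; 20 [131, 153, 38]; 21 [125, 147, 30]; 22 [119, 141, 24]; 23 [114, 137, 25]; 24 [110, 130, 34]; 25 [104, 120, 51]; 26
[... 477 characters left out ...]
, 85, 2]; -10 [105, 85, 4]; -9 [105, 86, 5]; -8 [106, 87, 6]; -7 [106, 87, 7]; -6 [107, 87, 7]; -5 [107, 88, 8]; -4 [107, 88, 7]; -3 [107, 88, 7]; -2 [108, 89, 7]; -1 [108, 89, 6]; 0 [108, 89, 6]; 1 [108, 89, 5]; 2 [109, 90, 5]; 3 [109, 90, 5]; 4 [110, 90, 5]; 5 [111, 91, 6]; 6 [112, 91, 6]; 7 [113, 92, 6]; 8 [114, 92, 6]; 9 [114, 93, 7]; 10 [115, 93, 7]; 11 [115, 93, 7]; 12 [115, 93, 7]; 13 [115, 94, 7]; 14 [116, 94, 8]; 15 [116, 94, 8]; 16 [116, 94, 8]; 17 [117, 95, 9]; 18 [118, 96, 10]; 19 [118, 97, 11]; 20 [119, 97, 12]; 21 [120, 98, 13]; 22 [120, 99, 14]; 23 [117, 96, 15]; 24 [110, 91, 15]; 25 [99, 82, 13]; 26 [85, 70, 11]; 27 [68, 56, 9]; 28 [51, 42, 7]; 29 [35, 29, 5]; 30 [20, 17, 3];
```

```bash
sed -i 's|n,l,st,ce=|u0,v0=proj(f,[537,135,42])[0].astype(int); M=np.zeros_like(m); r=150 if f["mtx"][0,0]<0 else 40; M[max(v0-r,0):v0+r,max(u0-r,0):u0+r]=1; m=m*M\n    n,l,st,ce=|; s|for a,r in zip.*|print("lum",*[f"{int(a)}:{int(r[1])}/{int(r[2])}" for a,r in zip(s,v)])|' bub.py
python3 bub.py side:6
```

```text
side 6 [537. 130.  42.]
lum -30:172/162 -29:147/137 -28:114/106 -27:86/75 -26:67/48 -25:73/33 -24:94/25 -23:120/24 -22:141/24 -21:150/21 -20:156/20 -19:159/23 -18:160/24 -17:160/23 -16:160/21 -15:161/23 -14:161/24 -13:160/23 -12:157/21 -11:152/19 -10:144/19 -9:132/19 -8:123/20 -7:124/22 -6:132/24 -5:143/22 -4:152/24 -3:160/27 -2:167/31 -1:173/37 0:179/46 1:184/59 2:186/71 3:187/81 4:187/85 5:186/87 6:181/84 7:172/77 8:156/67 9:138/53 10:129/40 11:129/30 12:138/26 13:147/23 14:152/22 15:154/23 16:153/22 17:153/23 18:154/22 19:153/21 20:154/20 21:153/22 22:154/25 23:153/33 24:151/50 25:147/73 26:147/103 27:156/131 28:171/155 29:182/170 30:188/177
```

```bash
python3 -m inch '[{"x":0.5,"y":0,"z":0,"yaw":0,"gripper":-1},{"x":0.4,"y":0,"z":0,"yaw":0,"gripper":-1},{"x":0.2,"y":0,"z":0,"yaw":0,"gripper":-1},{"x":0,"y":0,"z":0,"yaw":0,"gripper":-1},{"x":0,"y":0,"z":0,"yaw":0,"gripper":-1}]'
python3 -c "
from h import *
grab('side',7)"; python3 bub.py side:7
```

```text
time_s: 11.55
ee_pos: [713.8, 10.1, 38.8]
ee_rot: [179.8, 0.4, 125.0]
force: [5.2, -6.0, 5.1]
gripper_width: 27.7
side 7 [537.4 129.1  42. ]
lum -30:184/174 -29:166/157 -28:137/128 -27:104/94 -26:75/60 -25:71/37 -24:82/22 -23:105/17 -22:131/19 -21:145/22 -20:153/22 -19:156/23 -18:158/24 -17:158/23 -16:157/23 -15:158/24 -14:157/22 -13:156/20 -12:155/21 -11:153/22 -10:147/22 -9:136/20 -8:126/19 -7:121/21 -6:126/21 -5:140/24 -4:156/30 -3:169/39 -2:176/47 -1:182/57 0:186/69 1:188/77 2:188/81 3:187/81 4:187/79 5:186/74 6:180/66 7:171/55 8:155/43 9:138/32 10:127/27 11:124/23 12:133/22 13:142/21 14:149/21 15:153/21 16:155/22 17:156/23 18:156/23 19:156/23 20:155/23 21:156/24 22:155/24 23:153/29 24:151/41 25:151/65 26:154/98 27:164/131 28:175/155 29:183/170 30:188/177
```

```bash
python3 -m inch '[{"x":0.2,"y":0,"z":0,"yaw":0,"gripper":-1},{"x":0.2,"y":0,"z":0,"yaw":0,"gripper":-1},{"x":0,"y":0,"z":0,"yaw":0,"gripper":-1},{"x":0,"y":0,"z":0,"yaw":0,"gripper":-1},{"x":0,"y":0,"z":0,"yaw":0,"gripper":-1}]'
python3 -c "
from h import *
grab('side',8)"; python3 bub.py side:8
```

```text
time_s: 12.02
ee_pos: [711.8, 13.0, 38.8]
ee_rot: [179.7, 0.4, 125.0]
force: [5.7, -7.3, 3.5]
gripper_width: 27.8
side 8 [537.3 128.7  42. ]
lum -30:180/170 -29:157/148 -28:125/117 -27:94/85 -26:71/55 -25:71/34 -24:84/22 -23:107/19 -22:128/18 -21:141/19 -20:150/20 -19:154/23 -18:157/23 -17:157/22 -16:158/24 -15:158/24 -14:157/23 -13:157/23 -12:156/23 -11:154/22 -10:147/22 -9:137/21 -8:126/20 -7:122/21 -6:133/27 -5:150/33 -4:164/39 -3:176/48 -2:181/58 -1:185/68 0:186/76 1:187/80 2:186/80 3:185/79 4:182/72 5:179/62 6:170/51 7:160/38 8:145/29 9:132/25 10:123/24 11:123/22 12:134/21 13:143/23 14:148/22 15:151/21 16:153/21 17:155/22 18:155/22 19:155/23 20:154/21 21:154/21 22:153/22 23:151/28 24:148/41 25:146/64 26:146/93 27:157/125 28:171/152 29:181/167 30:187/175
```

Bubble is centred (lines at −7.2 and 10.5, bubble from −2.7 to 6.0, offset about 0 mm). Next: release, rise straight up and look.

```bash
python3 -m inch '[{"x":0,"y":0,"z":0,"yaw":0,"gripper":0.2},{"x":0,"y":0,"z":0,"yaw":0,"gripper":0.2},{"x":0,"y":0,"z":0,"yaw":0,"gripper":0.2},{"x":0,"y":0,"z":0,"yaw":0,"gripper":0.2},{"x":0,"y":0,"z":0,"yaw":0,"gripper":0.2},{"x":0,"y":0,"z":-2,"yaw":0,"gripper":0.2},{"x":0,"y":0,"z":-4,"yaw":0,"gripper":0.2},{"x":0,"y":0,"z":-4,"yaw":0,"gripper":0.2},{"x":0,"y":0,"z":-4,"yaw":0,"gripper":0.2},{"x":0,"y":0,"z":-4,"yaw":0,"gripper":0.2},{"x":0,"y":0,"z":-4,"yaw":0,"gripper":0.2},{"x":0,"y":0,"z":0,"yaw":0,"gripper":0.2}]'
python3 - <<'E'
from h import *
grab('side',9); f=grab('wrist',9); g=grab('top',9)
a=f["pixels"][:330,:,::-1]; cv2.imwrite("pics/w9.png",a)
E
python3 bub.py side:9
```

```text
time_s: 13.07
ee_pos: [712.0, 15.5, 267.3]
ee_rot: [179.2, 0.5, 125.0]
force: [-0.7, 0.8, 0.7]
gripper_width: 54.6
side 9 [537.1 128.6  42. ]
lum -30:172/162 -29:146/137 -28:115/107 -27:84/74 -26:63/45 -25:68/27 -24:85/18 -23:111/19 -22:131/20 -21:142/21 -20:149/22 -19:151/23 -18:152/22 -17:151/19 -16:150/19 -15:150/21 -14:151/21 -13:151/21 -12:150/20 -11:147/19 -10:141/20 -9:133/22 -8:124/22 -7:119/21 -6:132/26 -5:149/32 -4:162/39 -3:172/47 -2:177/57 -1:180/67 0:182/73 1:182/77 2:182/78 3:181/76 4:178/68 5:172/57 6:163/45 7:152/35 8:138/27 9:125/22 10:116/21 11:118/20 12:129/21 13:139/22 14:145/21 15:148/21 16:149/21 17:150/21 18:150/20 19:150/21 20:150/21 21:149/22 22:149/24 23:149/34 24:149/52 25:151/80 26:157/112 27:167/138 28:175/157 29:180/167 30:183/171
```

View pics/w9.png

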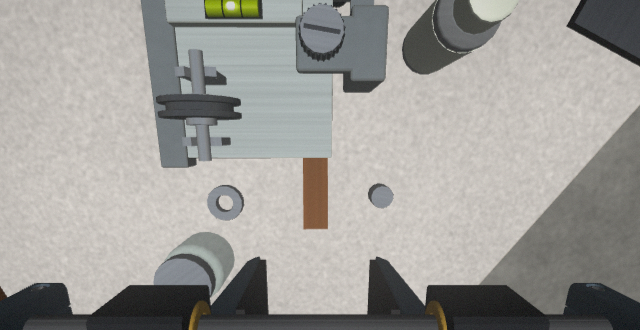

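Run:
```python
from h import *
np.set_printoptions(precision=1,suppress=True)
f=load("wrist",9)
p=f["pixels"][:75,270:400]; gr=cv2.cvtColor(p,cv2.COLOR_RGB2GRAY)
c=cv2.HoughCircles(cv2.resize(gr,None,fx=4,fy=4,interpolation=2),cv2.HOUGH_GRADIENT,1,200,param1=80,param2=25,minRadius=70,maxRadius=110)
print(None if c is None else c[0]/4+[270,0,0])
P=onz(f,(323,30),121); print("wrist",P)
g,h=load("top",9),load("side",9)
print("side check px",proj(h,P),proj(load("top",0),P))
o=np.array([578,88.4]);y=np.radians(125);R=np.array([[np.cos(y),-np.sin(y)],[np.sin(y),np.cos(y)]]);print("stand",R.T@(P[:2]-o))
print(togo([P[0],P[1],200],125),telemetry.state()["qpos"])
a=h["pixels"][250:310,240:310,::-1]; b=load("top",0)["pixels"][205:255,220:280,::-1]
cv2.imwrite("pics/c9.png",np.hstack([cv2.resize(a,(400,343),interpolation=2),cv2.resize(b,(400,343),interpolation=2)]))
```

```text
[[326.6  28.1  26.5]]
wrist [627.3 145.7 121. ]
side check px [[272.9 272.2]] [[247.5 225.5]]
stand [ 18.7 -73.3]
{'x': np.float64(15.336155239522688), 'y': np.float64(0.8156261327109476), 'z': np.float64(5.682190696815479), 'yaw': np.float64(-0.009765873270748671)} [  0.3  30.3  67.4   0.   82.3 -34.6]
```

View pics/c9.png

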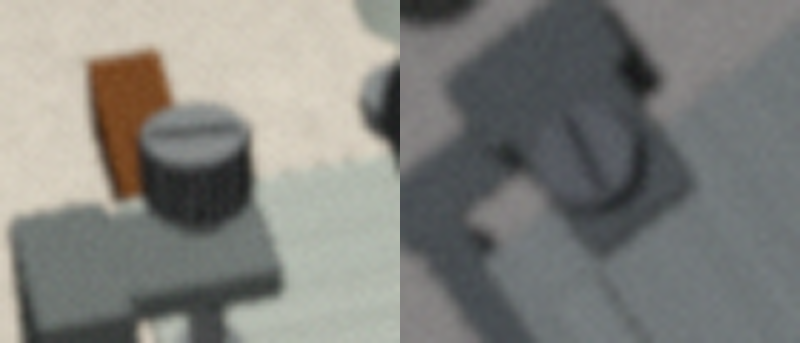

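Head top disc at (274,273.6) in side and (248.5,227.6) in top, wrist ray (627,146). They agree on about (626,144), top z ≈ 121. The wedge heel stands flat behind it.

```bash
python3 -m inch '[{"x":2.6,"y":0.14,"z":0.5,"yaw":-0.5,"gripper":0.4},{"x":2.6,"y":0.14,"z":0.5,"yaw":0,"gripper":0.4},{"x":2.6,"y":0.14,"z":0.5,"yaw":0,"gripper":0.4},{"x":2.6,"y":0.14,"z":0.5,"yaw":0,"gripper":0.4},{"x":2.6,"y":0.14,"z":0.5,"yaw":0,"gripper":0.4},{"x":2.6,"y":0.14,"z":0.5,"yaw":0,"gripper":0.4},{"x":0,"y":0,"z":0,"yaw":-1,"gripper":0.4},{"x":0,"y":0,"z":0,"yaw":-1,"gripper":0.4},{"x":0,"y":0,"z":0,"yaw":-1,"gripper":0.4},{"x":0,"y":0,"z":0,"yaw":-1,"gripper":0.4},{"x":0,"y":0,"z":0,"yaw":-1,"gripper":0.4},{"x":0,"y":0,"z":0,"yaw":-1,"gripper":0.4}]' && python3 -m inch '[{"x":0,"y":0,"z":0,"yaw":-1,"gripper":0.4},{"x":0,"y":0,"z":0,"yaw":-1,"gripper":0.4},{"x":0,"y":0,"z":0,"yaw":-1,"gripper":0.4},{"x":0,"y":0,"z":0,"yaw":-1,"gripper":0.4},{"x":0,"y":0,"z":0,"yaw":-1,"gripper":0.4},{"x":0,"y":0,"z":0,"yaw":-1,"gripper":0.4},{"x":0,"y":0,"z":0,"yaw":-1,"gripper":0.4},{"x":0,"y":0,"z":0,"yaw":-1,"gripper":0.4},{"x":0,"y":0,"z":0,"yaw":-1,"gripper":0.4},{"x":0,"y":0,"z":0,"yaw":-1,"gripper":0.4},{"x":0,"y":0,"z":0,"yaw":-1,"gripper":0.4},{"x":0,"y":0,"z":0,"yaw":-1,"gripper":0.4}]' && python3 -m inch '[{"x":0,"y":0,"z":0,"yaw":-1,"gripper":0.4},{"x":0,"y":0,"z":0,"yaw":-1,"gripper":0.4},{"x":0,"y":0,"z":0,"yaw":-1,"gripper":0.4},{"x":0,"y":0,"z":0,"yaw":-1,"gripper":0.4},{"x":0,"y":0,"z":0,"yaw":0,"gripper":0.4},{"x":0,"y":0,"z":0,"yaw":0,"gripper":0.4}]'
python3 -c "
from h import *
s=telemetry.state();print(s['qpos'],togo([625.8,144,114],s['ee_rot'][2]))"
```

```text
time_s: 14.22
ee_pos: [620.3, 144.6, 224.1]
ee_rot: [-179.8, -0.2, 157.7]
force: [-0.3, -0.9, -0.2]
gripper_width: 63.9
time_s: 15.22
ee_pos: [620.3, 144.6, 224.1]
ee_rot: [179.9, -0.3, -142.3]
force: [0.1, 0.2, 1.4]
gripper_width: 63.9
time_s: 15.72
ee_pos: [620.7, 144.6, 224.9]
ee_rot: [179.8, -0.2, -122.7]
force: [0.4, -0.1, -0.8]
gripper_width: 63.9
[ 1.20826961e+01  2.44548047e+01  8.17324961e+01  3.56267715e-04
  7.40356326e+01 -1.35234019e+02] {'x': np.float64(-0.2229093716804381), 'y': np.float64(-0.46422236096723857), 'z': np.float64(11.089738009656376), 'yaw': np.float64(-0.0)}
```

```bash
python3 -m inch '[{"x":-0.22,"y":-0.46,"z":2.5,"yaw":0,"gripper":0.4},{"x":0,"y":0,"z":3,"yaw":0,"gripper":0.4},{"x":0,"y":0,"z":3,"yaw":0,"gripper":0.4},{"x":0,"y":0,"z":1.7,"yaw":0,"gripper":0.4},{"x":0,"y":0,"z":0.8,"yaw":0,"gripper":0.4},{"x":0,"y":0,"z":0,"yaw":0,"gripper":0.4},{"x":0,"y":0,"z":0,"yaw":0,"gripper":0.4}]' 25; python3 -m inch '[{"x":0,"y":0,"z":0,"yaw":0,"gripper":-1},{"x":0,"y":0,"z":0,"yaw":0,"gripper":-1},{"x":0,"y":0,"z":0,"yaw":0,"gripper":-1},{"x":0,"y":0,"z":0,"yaw":0,"gripper":-1},{"x":0,"y":0,"z":0,"yaw":0,"gripper":-1},{"x":0,"y":0,"z":0,"yaw":0,"gripper":-1},{"x":0,"y":0,"z":0,"yaw":0,"gripper":-1},{"x":0,"y":0,"z":0,"yaw":0,"gripper":-1}]' 25
```

```text
time_s: 16.3
ee_pos: [626.9, 144.2, 117.1]
ee_rot: [-180.0, -0.0, -122.6]
force: [0.1, -0.6, 0.1]
gripper_width: 63.8
time_s: 16.97
ee_pos: [624.5, 145.8, 117.7]
ee_rot: [179.7, 0.0, -122.6]
force: [-6.5, 3.9, 4.5]
gripper_width: 33.0
```

Gripped the head (33 mm). The jaws self-centred by about 2.9 mm, so I'll follow that and turn clockwise.

```bash
python3 -m inch '[{"x":0,"y":0.28,"z":0,"yaw":0,"gripper":-1},{"x":0,"y":0,"z":0.007,"yaw":1,"gripper":-1},{"x":0,"y":0,"z":0.007,"yaw":1,"gripper":-1},{"x":0,"y":0,"z":0.007,"yaw":1,"gripper":-1},{"x":0,"y":0,"z":0.007,"yaw":1,"gripper":-1},{"x":0,"y":0,"z":0.007,"yaw":1,"gripper":-1},{"x":0,"y":0,"z":0.007,"yaw":1,"gripper":-1},{"x":0,"y":0,"z":0.007,"yaw":1,"gripper":-1},{"x":0,"y":0,"z":0.007,"yaw":1,"gripper":-1},{"x":0,"y":0,"z":0.007,"yaw":1,"gripper":-1}]'; python3 -c "
from h import *
s=telemetry.state();print(s['qpos'].round(1),s['force'].round(1),s['torque'].round(2))"
```

```text
time_s: 17.8
ee_pos: [624.1, 146.3, 117.2]
ee_rot: [179.9, 0.0, -167.8]
force: [-2.1, 2.7, 4.0]
gripper_width: 33.2
[ 12.1  29.3  90.    0.1  60.7 -90.1] [-2.1  2.7  4. ] [0.52 0.31 0.08]
```

```bash
python3 -m inch '[{"x":0,"y":0,"z":0.007,"yaw":1,"gripper":-1},{"x":0,"y":0,"z":0.007,"yaw":1,"gripper":-1},{"x":0,"y":0,"z":0.007,"yaw":1,"gripper":-1},{"x":0,"y":0,"z":0.007,"yaw":1,"gripper":-1},{"x":0,"y":0,"z":0.007,"yaw":1,"gripper":-1},{"x":0,"y":0,"z":0.007,"yaw":1,"gripper":-1},{"x":0,"y":0,"z":0.007,"yaw":1,"gripper":-1},{"x":0,"y":0,"z":0.007,"yaw":1,"gripper":-1},{"x":0,"y":0,"z":0.007,"yaw":1,"gripper":-1},{"x":0,"y":0,"z":0.007,"yaw":1,"gripper":-1},{"x":0,"y":0,"z":0.007,"yaw":1,"gripper":-1},{"x":0,"y":0,"z":0.007,"yaw":1,"gripper":-1}]' && python3 -m inch '[{"x":0,"y":0,"z":0.007,"yaw":1,"gripper":-1},{"x":0,"y":0,"z":0.007,"yaw":1,"gripper":-1},{"x":0,"y":0,"z":0.007,"yaw":1,"gripper":-1},{"x":0,"y":0,"z":0.007,"yaw":1,"gripper":-1},{"x":0,"y":0,"z":0.007,"yaw":1,"gripper":-1},{"x":0,"y":0,"z":0.007,"yaw":1,"gripper":-1},{"x":0,"y":0,"z":0.007,"yaw":1,"gripper":-1},{"x":0,"y":0,"z":0.007,"yaw":1,"gripper":-1},{"x":0,"y":0,"z":0.007,"yaw":1,"gripper":-1},{"x":0,"y":0,"z":0.007,"yaw":1,"gripper":-1},{"x":0,"y":0,"z":0.007,"yaw":1,"gripper":-1},{"x":0,"y":0,"z":0.007,"yaw":1,"gripper":-1}]' && python3 -m inch '[{"x":0,"y":0,"z":0.007,"yaw":1,"gripper":-1},{"x":0,"y":0,"z":0.007,"yaw":1,"gripper":-1},{"x":0,"y":0,"z":0.007,"yaw":1,"gripper":-1},{"x":0,"y":0,"z":0.007,"yaw":1,"gripper":-1},{"x":0,"y":0,"z":0.007,"yaw":1,"gripper":-1},{"x":0,"y":0,"z":0.007,"yaw":1,"gripper":-1},{"x":0,"y":0,"z":0.007,"yaw":1,"gripper":-1},{"x":0,"y":0,"z":0.007,"yaw":1,"gripper":-1},{"x":0,"y":0,"z":0.007,"yaw":1,"gripper":-1},{"x":0,"y":0,"z":0.007,"yaw":1,"gripper":-1},{"x":0,"y":0,"z":0.007,"yaw":1,"gripper":-1},{"x":0,"y":0,"z":0.007,"yaw":1,"gripper":-1}]'; python3 -c "
from h import *
s=telemetry.state();print(s['qpos'].round(1),s['force'].round(1),s['torque'].round(2))"
```

```text
time_s: 18.8
ee_pos: [624.3, 146.7, 116.4]
ee_rot: [179.9, -0.1, 132.2]
force: [-2.3, 3.0, 3.9]
gripper_width: 32.9
time_s: 19.8
ee_pos: [624.7, 146.8, 115.6]
ee_rot: [179.9, -0.1, 72.2]
force: [-1.3, 3.3, 2.5]
gripper_width: 33.1
time_s: 20.8
ee_pos: [625.1, 146.4, 114.7]
ee_rot: [-180.0, -0.2, 12.2]
force: [0.2, 2.3, 2.4]
gripper_width: 33.2
[12.1 29.4 90.1  0.1 60.3 89.9] [0.2 2.3 2.4] [0.42 0.07 0.05]
```

```bash
python3 -m inch '[{"x":0,"y":0,"z":0.007,"yaw":1,"gripper":-1},{"x":0,"y":0,"z":0.007,"yaw":1,"gripper":-1},{"x":0,"y":0,"z":0.007,"yaw":1,"gripper":-1},{"x":0,"y":0,"z":0.007,"yaw":1,"gripper":-1},{"x":0,"y":0,"z":0.007,"yaw":1,"gripper":-1},{"x":0,"y":0,"z":0.007,"yaw":1,"gripper":-1},{"x":0,"y":0,"z":0.007,"yaw":1,"gripper":-1},{"x":0,"y":0,"z":0.007,"yaw":1,"gripper":-1},{"x":0,"y":0,"z":0.007,"yaw":1,"gripper":-1},{"x":0,"y":0,"z":0.007,"yaw":1,"gripper":-1}]' && python3 -m inch '[{"x":0,"y":0,"z":0,"yaw":0,"gripper":0.1},{"x":0,"y":0,"z":0,"yaw":0,"gripper":0.1},{"x":0,"y":0,"z":0,"yaw":0,"gripper":0.1},{"x":0,"y":0,"z":0,"yaw":0,"gripper":0.1}]' ; python3 -c "
from h import *
s=telemetry.state();print(s['qpos'].round(1),s['force'].round(1),s['torque'].round(2))"
```

```text
time_s: 21.63
ee_pos: [624.9, 146.0, 114.0]
ee_rot: [-179.9, -0.1, -37.8]
force: [0.0, 1.8, 2.1]
gripper_width: 32.8
time_s: 21.97
ee_pos: [624.3, 145.4, 112.9]
ee_rot: [180.0, -0.0, -37.5]
force: [0.9, -0.7, -0.1]
gripper_width: 50.2
[ 12.1  29.5  90.3  -0.   60.3 139.6] [ 0.9 -0.7 -0.1] [ 0.15  0.05 -0.03]
```

```bash
python3 -m inch '[{"x":0,"y":0,"z":0,"yaw":-1,"gripper":0.1},{"x":0,"y":0,"z":0,"yaw":-1,"gripper":0.1},{"x":0,"y":0,"z":0,"yaw":-1,"gripper":0.1},{"x":0,"y":0,"z":0,"yaw":-1,"gripper":0.1},{"x":0,"y":0,"z":0,"yaw":-1,"gripper":0.1},{"x":0,"y":0,"z":0,"yaw":-1,"gripper":0.1},{"x":0,"y":0,"z":0,"yaw":-1,"gripper":0.1},{"x":0,"y":0,"z":0,"yaw":-1,"gripper":0.1},{"x":0,"y":0,"z":0,"yaw":-1,"gripper":0.1},{"x":0,"y":0,"z":0,"yaw":-1,"gripper":0.1},{"x":0,"y":0,"z":0,"yaw":-1,"gripper":0.1},{"x":0,"y":0,"z":0,"yaw":-1,"gripper":0.1}]' && python3 -m inch '[{"x":0,"y":0,"z":0,"yaw":-1,"gripper":0.1},{"x":0,"y":0,"z":0,"yaw":-1,"gripper":0.1},{"x":0,"y":0,"z":0,"yaw":-1,"gripper":0.1},{"x":0,"y":0,"z":0,"yaw":-1,"gripper":0.1},{"x":0,"y":0,"z":0,"yaw":-1,"gripper":0.1},{"x":0,"y":0,"z":0,"yaw":-1,"gripper":0.1},{"x":0,"y":0,"z":0,"yaw":-1,"gripper":0.1},{"x":0,"y":0,"z":0,"yaw":-1,"gripper":0.1},{"x":0,"y":0,"z":0,"yaw":-1,"gripper":0.1},{"x":0,"y":0,"z":0,"yaw":-1,"gripper":0.1},{"x":0,"y":0,"z":0,"yaw":-1,"gripper":0.1},{"x":0,"y":0,"z":0,"yaw":-1,"gripper":0.1}]' && python3 -m inch '[{"x":0,"y":0,"z":0,"yaw":-1,"gripper":0.1},{"x":0,"y":0,"z":0,"yaw":-1,"gripper":0.1},{"x":0,"y":0,"z":0,"yaw":-1,"gripper":0.1},{"x":0,"y":0,"z":0,"yaw":-1,"gripper":0.1},{"x":0,"y":0,"z":0,"yaw":-1,"gripper":0.1},{"x":0,"y":0,"z":0,"yaw":-1,"gripper":0.1},{"x":0,"y":0,"z":0,"yaw":-1,"gripper":0.1},{"x":0,"y":0,"z":0,"yaw":-1,"gripper":0.1},{"x":0,"y":0,"z":0,"yaw":-1,"gripper":0.1},{"x":0,"y":0,"z":0,"yaw":-1,"gripper":0.1},{"x":0,"y":0,"z":0,"yaw":-1,"gripper":0.1},{"x":0,"y":0,"z":0,"yaw":-1,"gripper":0.1}]' && python3 -m inch '[{"x":0,"y":0,"z":0,"yaw":-1,"gripper":0.1},{"x":0,"y":0,"z":0,"yaw":-1,"gripper":0.1},{"x":0,"y":0,"z":0,"yaw":-1,"gripper":0.1},{"x":0,"y":0,"z":0,"yaw":-1,"gripper":0.1},{"x":0,"y":0,"z":0,"yaw":-1,"gripper":0.1},{"x":0,"y":0,"z":0,"yaw":-1,"gripper":0.1},{"x":0,"y":0,"z":0,"yaw":-1,"gripper":0.1},{"x":0,"y":0,"z":0,"yaw":-1,"gripper":0.1},{"x":0,"y":0,"z":0,"yaw":-1,"gripper":0.1},{"x":0,"y":0,"z":0,"yaw":-1,"gripper":0.1},{"x":0,"y":0,"z":0,"yaw":-1,"gripper":0.1},{"x":0,"y":0,"z":0,"yaw":-1,"gripper":0.1}]' && python3 -m inch '[{"x":0,"y":0,"z":0,"yaw":-1,"gripper":0.1},{"x":0,"y":0,"z":0,"yaw":-1,"gripper":0.1},{"x":0,"y":0,"z":0,"yaw":-1,"gripper":0.1},{"x":0,"y":0,"z":0,"yaw":-1,"gripper":0.1},{"x":0,"y":0,"z":0,"yaw":-1,"gripper":0.1},{"x":0,"y":0,"z":0,"yaw":-1,"gripper":0.1},{"x":0,"y":0,"z":0,"yaw":-1,"gripper":0.1},{"x":0,"y":0,"z":0,"yaw":0,"gripper":0.1}]'; python3 -c "
from h import *
s=telemetry.state();print(s['qpos'].round(1),s['force'].round(1),s['torque'].round(2))
grab('side',10)"; python3 bub.py side:10
```

```text
time_s: 22.97
ee_pos: [624.3, 145.5, 112.9]
ee_rot: [180.0, 0.0, 22.7]
force: [-0.1, 0.4, -0.3]
gripper_width: 49.5
time_s: 23.97
ee_pos: [624.3, 145.5, 112.9]
ee_rot: [-180.0, 0.0, 82.7]
force: [-0.2, 0.1, -0.4]
gripper_width: 49.9
time_s: 24.97
ee_pos: [624.3, 145.5, 112.9]
ee_rot: [-180.0, 0.0, 142.7]
force: [-0.3, 0.1, -0.5]
gripper_width: 49.4
time_s: 25.97
ee_pos: [624.3, 145.4, 112.9]
ee_rot: [-180.0, -0.0, -157.3]
force: [-0.1, 0.6, 0.3]
gripper_width: 50.4
time_s: 26.63
ee_pos: [624.3, 145.5, 112.9]
ee_rot: [-180.0, -0.0, -122.4]
force: [-0.0, -0.8, -0.3]
gripper_width: 50.0
[  12.1   29.5   90.2   -0.    60.3 -135.5] [-0.  -0.8 -0.3] [ 0.13 -0.02 -0.01]
side 10 [537.2 128.7  42. ]
lum -30:179/170 -29:154/145 -28:122/113 -27:90/79 -26:69/51 -25:73/32 -24:88/20 -23:114/20 -22:137/23 -21:147/23 -20:154/22 -19:157/22 -18:159/24 -17:158/23 -16:157/21 -15:156/22 -14:156/22 -13:155/19 -12:155/20 -11:155/22 -10:150/23 -9:140/24 -8:129/23 -7:124/23 -6:136/27 -5:153/33 -4:167/41 -3:178/50 -2:184/60 -1:187/71 0:188/77 1:190/82 2:189/83 3:188/80 4:184/72 5:180/63 6:172/52 7:161/41 8:147/32 9:132/25 10:122/21 11:123/19 12:133/18 13:143/19 14:151/21 15:154/21 16:155/23 17:156/25 18:156/26 19:157/25 20:157/25 21:156/23 22:156/25 23:156/36 24:155/54 25:156/83 26:162/115 27:173/144 28:182/164 29:187/174 30:190/179
```

```bash
python3 -m inch '[{"x":0,"y":0,"z":0.2,"yaw":0,"gripper":-1},{"x":0,"y":0,"z":0,"yaw":0,"gripper":-1},{"x":0,"y":0,"z":0,"yaw":0,"gripper":-1},{"x":0,"y":0,"z":0,"yaw":0,"gripper":-1},{"x":0,"y":0,"z":0,"yaw":0,"gripper":-1},{"x":0,"y":0,"z":0,"yaw":0,"gripper":-1}]' 25 && python3 -m inch '[{"x":0,"y":0,"z":0.007,"yaw":1,"gripper":-1},{"x":0,"y":0,"z":0.007,"yaw":1,"gripper":-1},{"x":0,"y":0,"z":0.007,"yaw":1,"gripper":-1},{"x":0,"y":0,"z":0.007,"yaw":1,"gripper":-1},{"x":0,"y":0,"z":0.007,"yaw":1,"gripper":-1},{"x":0,"y":0,"z":0.007,"yaw":1,"gripper":-1},{"x":0,"y":0,"z":0.007,"yaw":1,"gripper":-1},{"x":0,"y":0,"z":0.007,"yaw":1,"gripper":-1},{"x":0,"y":0,"z":0.007,"yaw":1,"gripper":-1},{"x":0,"y":0,"z":0.007,"yaw":1,"gripper":-1},{"x":0,"y":0,"z":0.007,"yaw":1,"gripper":-1},{"x":0,"y":0,"z":0.007,"yaw":1,"gripper":-1}]' && python3 -m inch '[{"x":0,"y":0,"z":0.007,"yaw":1,"gripper":-1},{"x":0,"y":0,"z":0.007,"yaw":1,"gripper":-1},{"x":0,"y":0,"z":0.007,"yaw":1,"gripper":-1},{"x":0,"y":0,"z":0.007,"yaw":1,"gripper":-1},{"x":0,"y":0,"z":0.007,"yaw":1,"gripper":-1},{"x":0,"y":0,"z":0.007,"yaw":1,"gripper":-1},{"x":0,"y":0,"z":0.007,"yaw":1,"gripper":-1},{"x":0,"y":0,"z":0.007,"yaw":1,"gripper":-1},{"x":0,"y":0,"z":0.007,"yaw":1,"gripper":-1},{"x":0,"y":0,"z":0.007,"yaw":1,"gripper":-1}]'; python3 -c "
from h import *
s=telemetry.state();print(s['qpos'].round(1),s['force'].round(1),s['torque'].round(2))"
```

```text
time_s: 27.18
ee_pos: [624.1, 145.6, 110.9]
ee_rot: [180.0, -0.0, -122.6]
force: [-0.2, 1.4, -0.7]
gripper_width: 32.8
time_s: 28.18
ee_pos: [623.7, 146.4, 110.0]
ee_rot: [179.9, -0.1, 177.2]
force: [-1.5, 2.0, -0.4]
gripper_width: 33.1
time_s: 29.02
ee_pos: [624.0, 147.0, 109.4]
ee_rot: [179.9, -0.1, 127.2]
force: [-0.5, 4.9, -1.7]
gripper_width: 32.9
[ 12.2  29.7  90.5   0.2  59.8 -25.1] [-0.5  4.9 -1.7] [ 0.78 -0.01  0.06]
```

```bash
echo 'from workcell import telemetry
s=telemetry.state();print("q6 %.1f"%s["qpos"][5],"torque",s["torque"].round(2))' > t.py
python3 -m inch '[{"x":0,"y":0,"z":0.007,"yaw":1,"gripper":-1},{"x":0,"y":0,"z":0.007,"yaw":1,"gripper":-1},{"x":0,"y":0,"z":0.007,"yaw":1,"gripper":-1},{"x":0,"y":0,"z":0.007,"yaw":1,"gripper":-1},{"x":0,"y":0,"z":0.007,"yaw":1,"gripper":-1}]' | grep force; python3 t.py;  python3 -m inch '[{"x":0,"y":0,"z":0.007,"yaw":1,"gripper":-1},{"x":0,"y":0,"z":0.007,"yaw":1,"gripper":-1},{"x":0,"y":0,"z":0.007,"yaw":1,"gripper":-1},{"x":0,"y":0,"z":0.007,"yaw":1,"gripper":-1}]' | grep force; python3 t.py;  python3 -m inch '[{"x":0,"y":0,"z":0.007,"yaw":1,"gripper":-1},{"x":0,"y":0,"z":0.007,"yaw":1,"gripper":-1},{"x":0,"y":0,"z":0.007,"yaw":1,"gripper":-1},{"x":0,"y":0,"z":0.007,"yaw":1,"gripper":-1}]' | grep force; python3 t.py
```

```text
force: [-0.1, 5.1, -1.8]
q6 -0.1 torque [ 0.85 -0.14  0.08]
force: [1.4, 4.8, -1.9]
q6 19.9 torque [ 0.82 -0.19  0.05]
force: [1.7, 3.8, -2.9]
q6 39.9 torque [ 0.77 -0.28  0.07]
```

```bash
python3 -m inch '[{"x":0,"y":0,"z":0.007,"yaw":1,"gripper":-1},{"x":0,"y":0,"z":0.007,"yaw":1,"gripper":-1},{"x":0,"y":0,"z":0.007,"yaw":1,"gripper":-1},{"x":0,"y":0,"z":0.007,"yaw":1,"gripper":-1}]' | grep force; python3 t.py;  python3 -m inch '[{"x":0,"y":0,"z":0.007,"yaw":1,"gripper":-1},{"x":0,"y":0,"z":0.007,"yaw":1,"gripper":-1},{"x":0,"y":0,"z":0.007,"yaw":1,"gripper":-1},{"x":0,"y":0,"z":0.007,"yaw":1,"gripper":-1}]' | grep force; python3 t.py;  python3 -m inch '[{"x":0,"y":0,"z":0.007,"yaw":1,"gripper":-1},{"x":0,"y":0,"z":0.007,"yaw":1,"gripper":-1},{"x":0,"y":0,"z":0.007,"yaw":1,"gripper":-1},{"x":0,"y":0,"z":0.007,"yaw":1,"gripper":-1}]' | grep force; python3 t.py
```

```text
force: [2.1, 3.5, -3.2]
q6 59.9 torque [ 0.66 -0.34  0.05]
force: [1.9, 2.5, -3.3]
q6 79.9 torque [ 0.61 -0.38  0.08]
force: [1.9, 1.7, -3.8]
q6 99.9 torque [ 0.42 -0.43  0.06]
```

```bash
python3 -m inch '[{"x":0,"y":0,"z":0.007,"yaw":1,"gripper":-1},{"x":0,"y":0,"z":0.007,"yaw":1,"gripper":-1},{"x":0,"y":0,"z":0.007,"yaw":1,"gripper":-1},{"x":0,"y":0,"z":0.007,"yaw":1,"gripper":-1}]' | grep force; python3 t.py;  python3 -m inch '[{"x":0,"y":0,"z":0.007,"yaw":1,"gripper":-1},{"x":0,"y":0,"z":0.007,"yaw":1,"gripper":-1},{"x":0,"y":0,"z":0.007,"yaw":1,"gripper":-1},{"x":0,"y":0,"z":0.007,"yaw":1,"gripper":-1}]' | grep force; python3 t.py; python3 -m inch '[{"x":0,"y":0,"z":0,"yaw":0.4,"gripper":-1},{"x":0,"y":0,"z":0,"yaw":0,"gripper":-1}]'; python3 t.py
```

```text
force: [2.6, 1.1, -3.8]
q6 119.9 torque [ 0.28 -0.4   0.06]
force: [-0.5, 3.4, 1.2]
q6 139.8 torque [0.47 0.03 0.66]
time_s: 31.93
ee_pos: [624.7, 146.2, 107.5]
ee_rot: [-179.9, -0.0, -39.5]
force: [0.7, 2.7, -0.8]
gripper_width: 33.5
q6 141.6 torque [ 0.48 -0.05  0.49]
```

Torque about the axis jumped from 0.06 to 0.66 N m after about 1.5 turns, which is the hard stop. Quick confirmation: regrip 40° back and turn again.

```bash
python3 -m inch '[{"x":0,"y":0,"z":0,"yaw":0,"gripper":0.1},{"x":0,"y":0,"z":0,"yaw":0,"gripper":0.1},{"x":0,"y":0,"z":0,"yaw":0,"gripper":0.1},{"x":0,"y":0,"z":0,"yaw":0,"gripper":0.1}]' >/dev/null; python3 -m inch '[{"x":0,"y":0,"z":0,"yaw":-1,"gripper":0.1},{"x":0,"y":0,"z":0,"yaw":-1,"gripper":0.1},{"x":0,"y":0,"z":0,"yaw":-1,"gripper":0.1},{"x":0,"y":0,"z":0,"yaw":-1,"gripper":0.1},{"x":0,"y":0,"z":0,"yaw":-1,"gripper":0.1},{"x":0,"y":0,"z":0,"yaw":-1,"gripper":0.1},{"x":0,"y":0,"z":0,"yaw":-1,"gripper":0.1},{"x":0,"y":0,"z":0,"yaw":-1,"gripper":0.1}]'; python3 -m inch '[{"x":0,"y":0,"z":0,"yaw":0,"gripper":-1},{"x":0,"y":0,"z":0,"yaw":0,"gripper":-1},{"x":0,"y":0,"z":0,"yaw":0,"gripper":-1},{"x":0,"y":0,"z":0,"yaw":0,"gripper":-1},{"x":0,"y":0,"z":0,"yaw":0,"gripper":-1},{"x":0,"y":0,"z":0,"yaw":0,"gripper":-1}]' 25; python3 t.py; python3 -m inch '[{"x":0,"y":0,"z":0,"yaw":1,"gripper":-1},{"x":0,"y":0,"z":0,"yaw":1,"gripper":-1}]'|grep force; python3 t.py;python3 -m inch '[{"x":0,"y":0,"z":0,"yaw":1,"gripper":-1},{"x":0,"y":0,"z":0,"yaw":1,"gripper":-1}]'|grep force; python3 t.py; python3 -m inch '[{"x":0,"y":0,"z":0,"yaw":1,"gripper":-1},{"x":0,"y":0,"z":0,"yaw":0,"gripper":-1}]'|grep force; python3 t.py
```

```text
time_s: 32.93
ee_pos: [624.3, 145.3, 107.2]
ee_rot: [180.0, 0.0, 0.7]
force: [0.3, -0.2, -0.1]
gripper_width: 50.1
time_s: 33.43
ee_pos: [624.3, 146.2, 107.3]
ee_rot: [-179.9, -0.0, 0.4]
force: [-0.4, 4.5, 0.6]
gripper_width: 32.8
q6 101.7 torque [ 0.59  0.07 -0.04]
force: [-2.7, 5.5, 3.2]
q6 111.8 torque [1.  0.4 0.7]
force: [-4.2, 7.1, 2.6]
q6 121.8 torque [1.19 0.79 0.72]
force: [-0.3, 4.1, -0.1]
q6 126.7 torque [0.91 0.03 0.44]
```

Immediate 0.7 N m within 10°, so it is home. Open, rise, retreat and check everything.

```bash
python3 -m inch '[{"x":0,"y":0,"z":0,"yaw":0,"gripper":0.3},{"x":0,"y":0,"z":0,"yaw":0,"gripper":0.3},{"x":0,"y":0,"z":0,"yaw":0,"gripper":0.3},{"x":0,"y":0,"z":0,"yaw":0,"gripper":0.3},{"x":0,"y":0,"z":0,"yaw":0,"gripper":0.3},{"x":0,"y":0,"z":-2,"yaw":0,"gripper":0.3},{"x":0,"y":0,"z":-4,"yaw":0,"gripper":0.3},{"x":0,"y":0,"z":-4,"yaw":0,"gripper":0.3},{"x":0,"y":0,"z":-4,"yaw":0,"gripper":0.3},{"x":0,"y":0,"z":0,"yaw":0,"gripper":0.3},{"x":0,"y":0,"z":0,"yaw":0,"gripper":0.3}]'
python3 - <<'E'
from h import *
f=grab('side',12); grab('top',12)
cv2.imwrite("pics/s12.png",np.hstack([cv2.resize(load("side",t)["pixels"][180:360,190:390,::-1],(400,360),interpolation=2) for t in (0,12)]))
E
python3 bub.py side:12
```

```text
time_s: 34.85
ee_pos: [625.6, 145.6, 250.6]
ee_rot: [-179.8, -0.3, -24.6]
force: [0.2, 0.5, -0.7]
gripper_width: 59.6
side 12 [537.1 128.6  42. ]
lum -30:175/165 -29:149/142 -28:119/112 -27:89/79 -26:69/50 -25:72/33 -24:88/22 -23:113/18 -22:134/17 -21:147/21 -20:154/22 -19:156/23 -18:157/24 -17:157/26 -16:156/23 -15:154/18 -14:154/17 -13:154/20 -12:155/21 -11:153/21 -10:146/21 -9:136/21 -8:126/21 -7:122/22 -6:135/27 -5:152/32 -4:164/39 -3:176/49 -2:181/58 -1:185/69 0:187/77 1:188/81 2:187/80 3:185/79 4:182/71 5:176/60 6:167/48 7:158/37 8:144/31 9:130/26 10:120/23 11:122/19 12:133/19 13:142/20 14:147/20 15:151/21 16:152/21 17:153/21 18:154/23 19:154/23 20:155/23 21:155/25 22:154/27 23:153/36 24:152/52 25:153/80 26:159/113 27:171/143 28:181/164 29:185/173 30:188/178
```

View pics/s12.png

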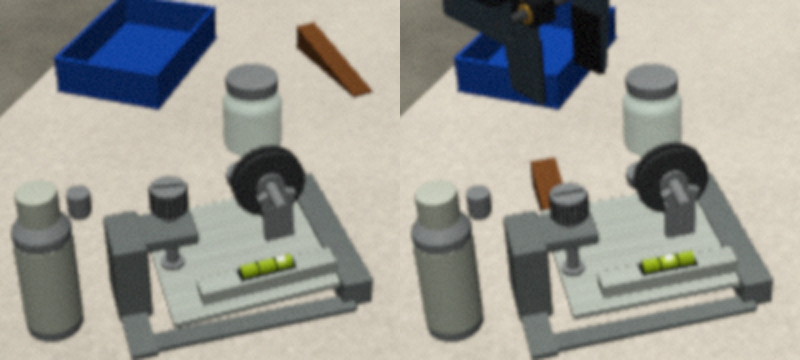

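Before and after: the can (45,260) and jar (252,110) haven't moved, the wedge is under the corner at (545,185), the bubble sits between its lines and the gripper is well clear. Handing in.

```bash
python3 -c "
from workcell import env; print(env.job_done())"
```

```text
the job is handed in; nothing more can be done
None
```

The wedge is under the low front corner, the bubble is centred, and the clamp screw is home. I handed the job in at about 35 s of the 72 s; it gives no verdict, so these are my own last checks:

- **Level:** the bubble is about 0.2 mm off the middle of its lines, against a limit of 2.5 mm. That is from the side camera, after the clamp was tightened and the robot let go.
- **Wedge:** about 73 mm of it is under the deck, close to the slot's line. It lies flat and stayed put when I released it.
- **Clamp screw:** I turned it about 1.5 turns clockwise in two grips. The turning torque then jumped from 0.06 to 0.7 N m. A third grip met the same stop straight away.
- **Surroundings:** the can and jar are upright and where they started, judged by eye in the side view. The gripper is clear, with its TCP at 250 mm.

**What went wrong:** the first grasp of the wedge missed because I lifted before the fingers had shut. The wedge had not moved, and the second grasp held.

**What disagreed:** the camera estimates of the screw head differed by about 3 mm, and the gripper centred itself on the head when it closed.

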